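# Draw out the concentrate canister and take off its cap, whichever way it unscrews

## Task

The two white concentrate canisters stand on pull-out carriages under the shelf of the steel rack, and the left one has to be opened for refilling. Draw its carriage all the way out, then unscrew its cap: the two canisters have opposite threads so that they cannot be mixed up, and nothing shows which of them is in the left bay, so try which way the cap loosens. Lift the cap off and finish while still holding it, upright and clear above the open mouth; leave the right-hand canister, and the tape, brush, tub and marker, where they are.

Things in the scene. Friction and masses are not known exactly. Their poses are not given: they have to be found in the camera images.
- rack: Fixed steel rack. Origin on the table under the middle of the shelf's front edge; x points into the bays, away from the robot, y to the left bay, z up. Shelf (178 mm clear below its front fold, top 190, wire rail to 211) covers x 0 to 113 mm, y -102 to 102; base plate reaches forward to x -155. Bay centre lines: y +47.5 (left), -47.5 (right). The carriages slide out along -x.
- carriage_left (a joint): Slide of the left carriage in m: 0 pushed back under the shelf (start), 0.15 fully out against its stop. Friction about 2 N; it stays where it is left. It carries the left canister, whose foot is held under lips, so that it can neither turn nor lift out.
- knob_left (a point): Centre of the grip of the left carriage's black upright pull knob: round, 24 mm across, grip from 20 mm below to 20 mm above this point (top 25 mm above), 52 mm above the table. It stands 65 mm in front of the shelf's edge at the start. Axes as the rack's.
- mouth_left (a point): Centre of the rim of the left canister's open mouth (hidden in the cap while that is on), 132 mm above the table; it moves with the left carriage. Axes as the rack's.
- cap_left_grip (a point): Centre of the round finger grip on the left canister's cap: an upright knurled cylinder 32 mm across, 28 high (14 above and below this point), on the flat top of the round grey cap, 62 mm across, 29 high; its skirt reaches 43 mm below this point. z up; x to a small ridge on the cap's top, along the rack's x within 2 degrees at the start. With the cap on, this point is 19 mm above the mouth's rim.
- cap_left: The same cap, 90 g; origin 43 mm below cap_left_grip, same axes. Lug thread: in its loosening direction (anticlockwise or clockwise, differing from run to run) it turns almost freely, is free once turned 50 degrees, meets nothing until 90 and does not rise by itself; the other way a solid stop holds it after about 10 degrees and fingers then slip round it. Not yet freed, it lifts no more than 6 mm.
- carriage_right (a joint): Slide of the right carriage in m, 0 pushed back; to be left there.
- cap_right_grip (a point): The same point on the right canister's like cap, to be left alone.
- masking_tape: Roll of tape, 98 mm across, 25 mm high, lying on the rack's shelf; origin under its centre.
- scrub_brush: Grey scrubbing brush, 155 x 61 mm, 91 mm high, to the right of the rack; origin under its centre.
- small_tub: White tub of rice puffs, 107 mm across, 80 mm high, left of the rack; origin under its centre.
- marker_b: Black and white marker, 135 mm long, 16 mm thick, lying near the front edge left of the rack; origin under its centre.
Not all that is in view belongs to the job. What is shaped like the cap_left but green or orange is not meant.

How it is judged:
On the way, in this order (a step that is already met when the one before it is completed fails the run):
1. the left carriage is drawn fully out, its cap still on (value of joint carriage_left above 0.14 m and z of cap_left_grip in the frame of mouth_left below 0.026 m), for 0.2 s.
2. the cap is off: lifted at least 30 mm from where it sat, over the mouth of the drawn-out canister (value of joint carriage_left above 0.135 m and z of cap_left_grip in the frame of mouth_left above 0.049 m and horizontal distance between cap_left_grip and mouth_left below 0.06 m), for 0.2 s.
At the end, for the whole second after the job is handed in: Left carriage out at least 135 mm; cap held still in the fingers, upright within 20 degrees, its centre within 60 mm sideways of the mouth's centre, its grip's middle at least 52 mm above the rim (33 mm higher than when on, so the skirt is clear); right carriage still in (value of joint carriage_left above 0.135 m and z of cap_left_grip in the frame of mouth_left above 0.052 m and horizontal distance between cap_left_grip and mouth_left below 0.06 m and angle between cap_left's own z axis and vertical below 0.35 rad and contact force between cap_left and the fingers above 1 N and contact force between cap_left and rack below 0.5 N and linear speed of cap_left below 0.03 m/s and value of joint carriage_right below 0.015 m); the arm keeps its last pose, push and grip.
It fails at once if the right canister's cap or carriage is disturbed (distance of cap_right_grip from where it was at the start of the episode above 0.015 m or value of joint carriage_right above 0.015 m).
It fails at once if the tape, brush, tub or marker is moved more than 2 cm (distance of any of masking_tape, scrub_brush, small_tub, marker_b from where it was at the start of the episode above 0.02 m).
It also fails if it takes over 51 s, if anything falls off the work surface, if the arm or the gripper's body presses on something with over 40 N, if the wrist force passes 120 N, or if a joint passes its speed limit or range.

## Robot

A 6-joint arm with a two-finger parallel gripper is mounted at the origin on a cart in front of the work surface, level with it; the furniture and walls round the work are solid. World frame = base frame: x ahead of the robot, y to its left, z up, the work surface at z = 0. Lengths are in m, angles in rad, forces in N, time in s.
With the tool pointing down it reaches from about 0.35 to 0.725 m from the base axis. Payload 6 kg.
Tool frame: the origin (TCP) lies between the finger pads; the fingertips stand 22 mm ahead of it and the grasp point (between the pads) lies 3 mm ahead of it; z points along the fingers, y is the line along which they close (so a half turn about z gives the same grasp; the last joint's range is limited). The gripper opens to 85 mm and grips with 20 to 120 N. Pads are 22 mm wide; open, the fingers measure 114 mm over their backs; the gripper's body (76 mm by 85 mm) begins 54 mm behind the grasp point. The pads swing forward as they close: fully open they stand 13 mm farther back than shut.
Start: joints at [1.62, 0.04, 0.085, 0, -1.615, -0.334], TCP at [0.169, 0.576, 0.253] pointing down, gripper open.
Joint ranges: [-2.56, 2.56], [-1.29, 2.01], [-1.08, 1.49], [-3.29, 1.98], [-2.81, -0.18], [-2.99, 2.99]. Speed limits (rad/s): [2.57, 2.57, 3.01, 3.14, 3.14, 3.14].

## Interface

Orientations are given as a 3x3 rotation matrix whose columns are the frame's x, y, z axes.
In Python, from rig import robot gives the robot as it stands.
- The arm moves only by the tool jog_arm, never from a script. Its argument "targets" is a list of rows, each a list of 7 numbers: the turn, a rotation vector about the tool's x, y, z scaled (see below), then the shift along the tool's x, y, z scaled (see below), then the opening in per cent of the stroke, from 0 (shut) to 100 (fully open). In form: [[rx, ry, rz, dx, dy, dz, gripper], ...]. A call has 1 to 12 rows; each row is the pose to reach, as a shift and turn from the pose commanded when the call began, along the tool's axes at that moment, turning the shorter way round; what a row does not reach only later rows make up. The controller multiplies each number of a shift by 12 cm and each number of a turn by pi rad. A row lasts 1/10 s, in which the tool goes at most 50 mm and 8.59 degrees, less where a joint would pass 70% of its speed; a pose out of reach is approached as far as the arm can. A call with a number of a shift or a turn outside -1 to 1 is refused whole. A call with a gripper value outside its range is refused whole. The fingers move at their own pace and stop on an object; "force" is the grip in N (left out, the last holds). Time passes only in rows, so rows that repeat a pose let the fingers close. It gives the time, the measured TCP pose, the force, the opening and the grip force at its end, in the units of the state.
- robot.read_state(): the state, without advancing time (a new reading comes with each control period).
- robot.read_camera(name): name is "side" or "top" or "wrist"; returns the picture (420x560x3 uint8, red, green, blue); there is no depth.
- robot.camera_params(name): a dict with "fovy" (degrees; the focal length in pixels is half the picture's height over the tangent of half this angle, whatever the lens; pixels are square), "cx", "cy" (the principal point, pixels), "k1" (the pictures are not rectified: a ray, as slopes to the right and down, at radius r is drawn at 1 + k1 r^2 times it, then the intrinsics apply), "origin" and "attitude" of the camera in the world. Camera axes: x right, y down, z forward; pixel columns grow to the right and rows downward; lengths in m; the calibration is good to about 2 mm. A picture is of the moment at which its call begins: read the wrist's pose just before it. camera_params takes no time and is no camera call; for the wrist camera it gives the pose at the moment of the call.
- robot.hand_in(): hands the job in; it is judged then, once.
The state is a dict: "clock": time; "joints": joint angles; "joint_vel": joint speeds; "effort": joint torques, N m; "ee_pos": TCP position; "orientation": TCP orientation; "force": force on the tool from outside, world axes, zero at the start; "wrist_torque": the same for the moment, N m; "gripper_width": finger opening in m; "gripper_force": force on a finger pad.
Only numpy, scipy, OpenCV 4.12 (cv2) and the standard library are available. Lean on these libraries where they do the work, as an engineer would, in place of code of your own. Each camera call takes 0.05 s, during which the arm holds its last target. There are 200 camera calls.

## Working session

There is one attempt and no reset: what is moved stays moved. The work goes in short steps, Python scripts to look and compute and a tool call to move; the robot and the scene stay as the last step left them, time stands still between calls to the robot, and variables do not carry over. Pictures are saved under pics/ and viewed, at most 10 in all, crops included, and the job is handed in when it is done.

Besides the shell and the picture viewer there is one more tool, called after "Call:" as name([rows], argument=value, ...), one row to a line, values as JSON. jog_arm: Moves the arm, as the interface text tells. Its arguments: {"type":"object","properties":{"targets":{"type":"array"},"force":{"type":"number"}},"required":["targets"]}

```bash
mkdir -p pics; python3 - <<'E'
from rig import robot
import cv2,numpy as np
s=robot.read_state();print(s)
for n in("side","top"):
    im=robot.read_camera(n);cv2.imwrite(f"pics/{n}0.png",im[:,:,::-1]);print(n,robot.camera_params(n))
E
```

```text
{'clock': 0.0, 'joints': array([ 1.61970481e+00,  4.08222522e-02,  8.38177967e-02, -4.79344769e-04,
       -1.61549675e+00, -3.33694444e-01]), 'joint_vel': array([ 0.00090585,  0.00013405,  0.00059354,  0.00172788, -0.00063267,
       -0.00218926]), 'effort': array([ 2.18968557e-04, -3.68204355e+01,  3.47406542e+01,  6.93217367e+00,
       -5.53317936e-03, -1.32015137e-05]), 'ee_pos': array([0.16840617, 0.57558248, 0.25227368]), 'orientation': array([[ 9.59727734e-01, -2.80931522e-01, -3.94943399e-04],
       [-2.80931780e-01, -9.59726188e-01, -1.72625371e-03],
       [ 1.05921560e-04,  1.76768572e-03, -9.99998432e-01]]), 'force': array([-0.51882136, -0.15249935, -0.10519249]), 'wrist_torque': array([ 0.01230151,  0.00757486, -0.01979563]), 'gripper_force': 0.0, 'gripper_width': 0.08564531430391256}
side {'fovy': 52.97921034548315, 'cx': 279.19688193280217, 'cy': 210.09732552629086, 'k1': -0.07386751471504058, 'origin': array([-0.3051833 , -0.72779846,  0.94573409]), 'attitude': array([[ 3.65354658e-01, -6.00038773e-01,  7.11666667e-01],
       [-9.30868322e-01, -2.35199802e-01,  2.79580437e-01],
       [-3.75243342e-04, -7.64613971e-01, -6.44488429e-01]])}
top {'fovy': 43.046004070814675, 'cx': 277.1832693745911, 'cy': 207.78023305436415, 'k1': -0.12677858765132802, 'origin': array([ 0.33890472, -0.34953548,  1.59829755]), 'attitude': array([[ 0.00834081, -0.98652573,  0.16339342],
       [-0.99981934, -0.01101846, -0.01548834],
       [ 0.01707999, -0.16323471, -0.98643941]])}
```

View pics/side0.png

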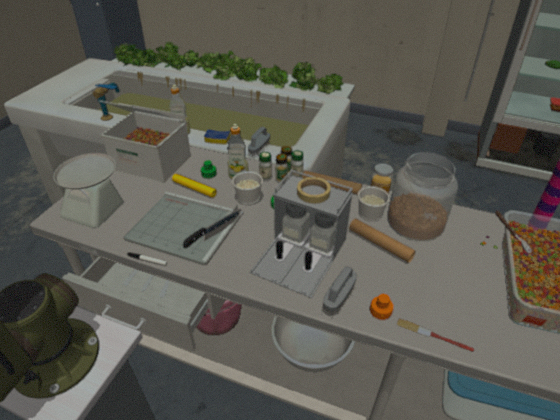

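View pics/top0.png

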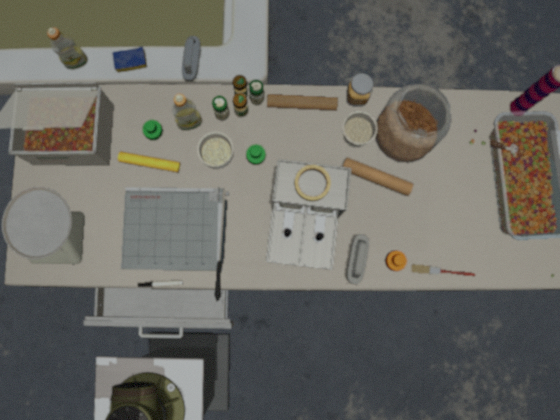

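The side view shows the rack with black knobs at about (280,250) and (308,262). In the top view they are at (287,232) on the left and (319,236) on the right, the shelf with the tape covers about (275-350, 160-210), and the brush is at (358,258). I'll measure the knobs and the shelf edges next.

```bash
cat > h.py <<'E'
from rig import robot
import cv2,numpy as np
def KD(p):
    f=210/np.tan(np.radians(p['fovy'])/2)
    return np.array([[f,0,p['cx']],[0,f,p['cy']],[0,0,1.]]),np.array([p['k1'],0,0,0,0.])
def plane(p,uv,z):
    K,D=KD(p);n=cv2.undistortPoints(np.array(uv,float).reshape(-1,1,2),K,D).reshape(-1,2)
    d=np.c_[n,np.ones(len(n))]@np.array(p['attitude']).T;o=np.array(p['origin'])
    return o+d*((z-o[2])/d[:,2])[:,None]
def proj(p,X):
    K,D=KD(p);R=np.array(p['attitude']).T
    return cv2.projectPoints((np.array(X,float).reshape(-1,3)-p['origin'])@R.T,np.zeros(3),np.zeros(3),K,D)[0].reshape(-1,2)
E
python3 - <<'E'
from h import *
np.set_printoptions(precision=4,suppress=True)
im=cv2.imread('pics/top0.png');p=robot.camera_params('top')
m=(im.max(2)<45).astype(np.uint8);m[:200]=0;m[262:]=0;m[:,:270]=0;m[:,335:]=0
n,l,st,c=cv2.connectedComponentsWithStats(m)
for i in range(1,n):
    if st[i,4]>8: print(c[i],st[i],plane(p,[c[i]],.07))
s=robot.camera_params('side');ims=cv2.imread('pics/side0.png')
m=(ims.max(2)<45).astype(np.uint8);m[:225]=0;m[275:]=0;m[:,:265]=0;m[:,320:]=0
n,l,st,c=cv2.connectedComponentsWithStats(m)
for i in range(1,n):
    if st[i,4]>8: print('s',c[i],st[i],plane(s,[c[i]],.05))
a=cv2.resize(im[150:280,250:380],None,fx=4,fy=4,interpolation=2);b=cv2.resize(ims[160:300,235:375],None,fx=3.7143,fy=3.7143,interpolation=2)[:520]
cv2.imwrite('pics/c0.png',cv2.resize(np.hstack([a,b]),(800,400)))
E
```

```text
[286.875  232.3333] [285 230   5   6  24] [[ 0.5205 -0.4021  0.07  ]]
[319.1667 236.1667] [317 234   6   6  24] [[ 0.5102 -0.4956  0.07  ]]
s [278.9737 249.0395] [277 241   5  17  76] [[ 0.5164 -0.4043  0.05  ]]
s [307.8415 259.7805] [305 252   7  17  82] [[ 0.5063 -0.4981  0.05  ]]
```

View pics/c0.png

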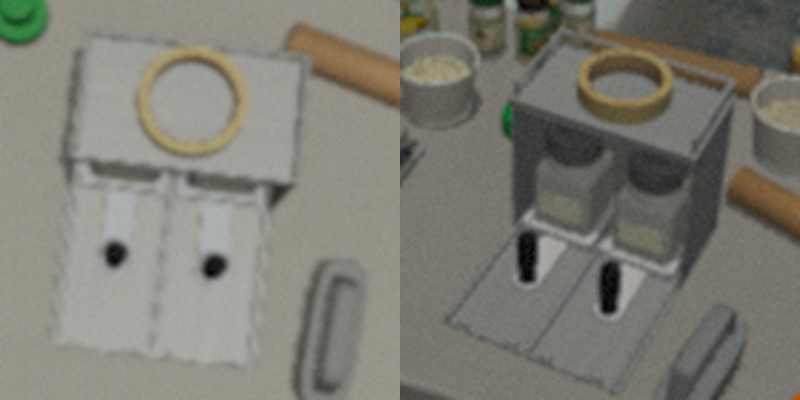

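Rays on the knobs at the given heights from both views agree within 4 mm. Left knob is at about (0.519,-0.403) and right at (0.509,-0.497), 94.5 mm apart against 95 given, so the rack yaw is about -6.3°. I'll carry the tool over in short legs, turning to yaw 173.7° so that joint 6 stays mid-range.

Call:
jog_arm([
  [0, 0, 0.315, 1, 1, -0.5, 100],
  [0, 0, 0.315, 1, 1, -0.5, 100],
  [0, 0, 0.315, 1, 1, -0.5, 100],
  [0, 0, 0.315, 1, 1, -0.5, 100],
  [0, 0, 0.315, 1, 1, -0.5, 100],
  [0, 0, 0.315, 1, 1, -0.5, 100],
  [0, 0, 0.315, 1, 1, -0.5, 100],
])

```text
clock: 0.8
ee_pos: [0.2501, 0.4266, 0.3131]
orientation: [[0.286, -0.958, -0.0], [-0.958, -0.286, -0.0], [0.0, 0.0, -1.0]]
force: [-0.6, -0.4, -1.0]
gripper_width: 0.0857
gripper_force: 0.0
```

Call:
jog_arm([
  [0, 0, 0.315, 1, -0.3, 0, 100],
  [0, 0, 0.315, 1, -0.3, 0, 100],
  [0, 0, 0.315, 1, -0.3, 0, 100],
  [0, 0, 0.315, 1, -0.3, 0, 100],
  [0, 0, 0.315, 1, -0.3, 0, 100],
  [0, 0, 0.315, 1, -0.3, 0, 100],
  [0, 0, 0.315, 1, -0.3, 0, 100],
])

```text
clock: 1.5
ee_pos: [0.3194, 0.3225, 0.3129]
orientation: [[-0.643, -0.766, -0.0], [-0.766, 0.643, -0.001], [0.001, 0.0, -1.0]]
force: [-0.2, -1.0, -1.0]
gripper_width: 0.0857
gripper_force: 0.0
```

Call:
jog_arm([
  [0, 0, 0.315, 0.6, -1, 0, 100],
  [0, 0, 0.315, 0.6, -1, 0, 100],
  [0, 0, 0.315, 0.6, -1, 0, 100],
  [0, 0, 0.315, 0.6, -1, 0, 100],
  [0, 0, 0.315, 0.6, -1, 0, 100],
  [0, 0, 0.315, 0.6, -1, 0, 100],
  [0, 0, 0.315, 0.6, -1, 0, 100],
])

```text
clock: 2.2
ee_pos: [0.3657, 0.1904, 0.313]
orientation: [[-0.993, 0.118, -0.0], [0.118, 0.993, -0.0], [0.0, -0.0, -1.0]]
force: [0.1, 0.3, -0.7]
gripper_width: 0.0854
gripper_force: 0.0
```

Call:
jog_arm([
  [0, 0, 0, -0.6, -1, 0, 100],
  [0, 0, 0, -0.6, -1, 0, 100],
  [0, 0, 0, -0.6, -1, 0, 100],
  [0, 0, 0, -0.6, -1, 0, 100],
])

```text
clock: 2.6
ee_pos: [0.4247, 0.0597, 0.313]
orientation: [[-0.993, 0.118, -0.001], [0.118, 0.993, -0.001], [0.001, -0.001, -1.0]]
force: [-0.1, 0.5, 0.3]
gripper_width: 0.0853
gripper_force: 0.0
```

Call:
jog_arm([
  [0, 0, 0, -0.2, -1, 0, 100],
  [0, 0, 0, -0.2, -1, 0, 100],
  [0, 0, 0, -0.2, -1, 0, 100],
])

```text
clock: 2.9
ee_pos: [0.434, -0.0609, 0.3133]
orientation: [[-0.994, 0.113, -0.0], [0.113, 0.994, -0.0], [0.0, -0.001, -1.0]]
force: [-0.5, 0.7, 0.3]
gripper_width: 0.0852
gripper_force: 0.0
```

Call:
jog_arm([
  [0, 0, 0, -0.2, -1, 0, 100],
  [0, 0, 0, -0.2, -1, 0, 100],
  [0, 0, 0, -0.2, -1, 0, 100],
])

```text
clock: 3.2
ee_pos: [0.4444, -0.183, 0.3127]
orientation: [[-0.993, 0.114, -0.001], [0.114, 0.993, -0.0], [0.001, -0.0, -1.0]]
force: [0.4, 1.3, 0.9]
gripper_width: 0.0853
gripper_force: 0.0
```

Call:
jog_arm([
  [0, 0, 0, -0.2, -1, 0, 100],
  [0, 0, 0, -0.2, -1, 0, 100],
  [0, 0, 0, -0.2, -1, 0, 100],
])

```text
clock: 3.5
ee_pos: [0.455, -0.305, 0.312]
orientation: [[-0.993, 0.114, -0.002], [0.114, 0.993, 0.0], [0.002, 0.0, -1.0]]
force: [0.5, 0.5, -0.8]
gripper_width: 0.0854
gripper_force: 0.0
```

Call:
jog_arm([
  [0, 0, 0, -0.2, -0.7, 0, 100],
  [0, 0, 0, -0.2, -0.7, 0, 100],
  [0, 0, 0, -0.2, -0.7, 0, 100],
  [0, 0, 0, -0.2, -0.7, 0, 100],
])

```text
clock: 3.9
ee_pos: [0.4698, -0.3888, 0.312]
orientation: [[-0.994, 0.113, -0.002], [0.113, 0.994, 0.001], [0.002, 0.001, -1.0]]
force: [0.9, 0.6, 0.6]
gripper_width: 0.0855
gripper_force: 0.0
```

```bash
python3 - <<'E'
from h import *
np.set_printoptions(precision=4,suppress=True)
s=robot.read_state();p=robot.camera_params('wrist');im=robot.read_camera('wrist')
print(s['ee_pos'],s['joints'],p);cv2.imwrite('pics/w1.png',im[:,:,::-1])
print(proj(p,[[.519,-.403,.075],[.509,-.497,.075]]))
E
```

```text
[ 0.4698 -0.3888  0.312 ] [-0.3634  0.0831  0.2367 -0.0003 -1.7268 -1.3206] {'fovy': 63.125367637502116, 'cx': 276.37518692180635, 'cy': 214.42868507107028, 'k1': -0.08468827403488711, 'origin': array([ 0.4019, -0.38  ,  0.4342]), 'attitude': array([[ 0.1121,  0.9556,  0.2725],
       [ 0.9937, -0.1082, -0.0293],
       [ 0.0014,  0.2741, -0.9617]])}
[[267.144  228.8169]
 [182.2907 229.273 ]]
```

View pics/w1.png

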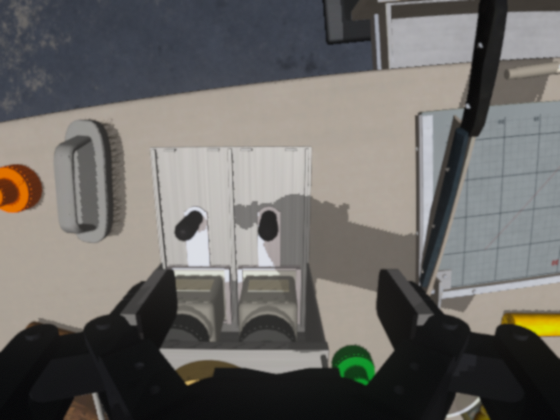

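The wrist view shows the left knob top near (268,231) and the right one near (182,232). That is 2 px from the prediction, so the left knob is at about (0.521,-0.402). I'll centre over it and descend.

Call:
jog_arm([
  [0, 0, 0, -0.435, -0.06, 0.3, 100],
  [0, 0, 0, -0.435, -0.06, 0.6, 100],
  [0, 0, 0, -0.435, -0.06, 1, 100],
  [0, 0, 0, -0.435, -0.06, 1, 100],
])

```text
clock: 4.35
ee_pos: [0.5187, -0.3979, 0.1845]
orientation: [[-0.994, 0.11, -0.012], [0.11, 0.994, 0.008], [0.012, 0.007, -1.0]]
force: [0.0, 0.4, -2.1]
gripper_width: 0.0855
gripper_force: 0.0
```

Call:
jog_arm([
  [0, 0, 0, 0, 0, 0.3, 100],
  [0, 0, 0, 0, 0, 0.6, 100],
  [0, 0, 0, 0, 0, 0.8, 100],
  [0, 0, 0, 0, 0, 1, 100],
  [0, 0, 0, 0, 0, 1, 100],
])

```text
clock: 4.85
ee_pos: [0.5205, -0.4005, 0.0733]
orientation: [[-0.994, 0.111, -0.002], [0.111, 0.994, 0.001], [0.002, 0.001, -1.0]]
force: [0.2, 0.4, 0.0]
gripper_width: 0.0852
gripper_force: 0.0
```

Call:
jog_arm([
  [0, 0, 0, 0, 0, 0.14, 100],
  [0, 0, 0, 0, 0, 0.14, 100],
  [0, 0, 0, 0, 0, 0.14, 0],
  [0, 0, 0, 0, 0, 0.14, 0],
  [0, 0, 0, 0, 0, 0.14, 0],
  [0, 0, 0, 0, 0, 0.14, 0],
  [0, 0, 0, 0, 0, 0.14, 0],
  [0, 0, 0, 0, 0, 0.14, 0],
  [0, 0, 0, 0, 0, 0.14, 0],
  [0, 0, 0, 0, 0, 0.14, 0],
], force=30)

```text
clock: 5.85
ee_pos: [0.5206, -0.4044, 0.0578]
orientation: [[-0.994, 0.113, 0.001], [0.113, 0.994, -0.005], [-0.002, -0.004, -1.0]]
force: [-0.1, -10.4, -1.3]
gripper_width: 0.0228
gripper_force: 30.7
```

The knob is gripped, but about 3 mm off-centre sideways, giving -10 N in y. I'll relax that and pull along rack -x.

Call:
jog_arm([
  [0, 0, 0, 0, -0.03, 0, 0],
  [0, 0, 0, 0.2, -0.03, 0, 0],
  [0, 0, 0, 0.4, -0.03, 0, 0],
  [0, 0, 0, 0.6, -0.03, 0, 0],
  [0, 0, 0, 0.8, -0.03, 0, 0],
  [0, 0, 0, 1, -0.03, 0, 0],
  [0, 0, 0, 1, -0.03, 0, 0],
])

```text
clock: 6.55
ee_pos: [0.3994, -0.391, 0.0577]
orientation: [[-0.994, 0.112, 0.0], [0.112, 0.994, 0.001], [-0.0, 0.001, -1.0]]
force: [-2.5, 4.9, 5.7]
gripper_width: 0.0227
gripper_force: 31.6
```

Call:
jog_arm([
  [0, 0, 0, 0.15, 0, 0, 0],
  [0, 0, 0, 0.22, 0, 0, 0],
  [0, 0, 0, 0.26, 0, 0, 0],
  [0, 0, 0, 0.28, 0, 0, 0],
  [0, 0, 0, 0.28, 0, 0, 0],
  [0, 0, 0, 0.28, 0, 0, 0],
])

```text
clock: 7.15
ee_pos: [0.3712, -0.3878, 0.0577]
orientation: [[-0.994, 0.11, 0.008], [0.11, 0.994, -0.001], [-0.008, -0.0, -1.0]]
force: [10.5, 1.5, -1.5]
gripper_width: 0.0225
gripper_force: 31.1
```

Fully out: 150 mm travelled, and 10 N against the stop. I'll release the knob, rise and look at the cap.

Call:
jog_arm([
  [0, 0, 0, -0.02, 0, 0, 100],
  [0, 0, 0, -0.02, 0, 0, 100],
  [0, 0, 0, -0.02, 0, 0, 100],
  [0, 0, 0, -0.02, 0, 0, 100],
  [0, 0, 0, -0.02, 0, 0, 100],
  [0, 0, 0, -0.02, 0, -0.3, 100],
  [0, 0, 0, -0.02, 0, -0.6, 100],
  [0, 0, 0, -0.02, 0, -1, 100],
  [0, 0, 0, -0.02, 0, -1, 100],
])

```text
clock: 8.05
ee_pos: [0.3719, -0.3906, 0.1847]
orientation: [[-0.994, 0.112, 0.009], [0.112, 0.994, -0.008], [-0.01, -0.007, -1.0]]
force: [0.6, -0.8, 1.3]
gripper_width: 0.0856
gripper_force: 0.0
```

Call:
jog_arm([
  [0, 0, 0, 0, 0, -0.4, 100],
  [0, 0, 0, 0, 0, -0.8, 100],
  [0, 0, 0, 0, 0, -1, 100],
  [0, 0, 0, 0, 0, -1, 100],
])

```text
clock: 8.45
ee_pos: [0.3706, -0.3893, 0.3014]
orientation: [[-0.994, 0.112, 0.006], [0.112, 0.994, -0.005], [-0.007, -0.004, -1.0]]
force: [-0.0, -0.3, 0.4]
gripper_width: 0.0852
gripper_force: 0.0
```

```bash
python3 - <<'E'
from h import *
np.set_printoptions(precision=4,suppress=True)
s=robot.read_state();p=robot.camera_params('wrist');im=robot.read_camera('wrist')
print(s['ee_pos'],s['joints'],p);cv2.imwrite('pics/w2.png',im[:,:,::-1])
im=robot.read_camera('side');cv2.imwrite('pics/side2.png',im[:,:,::-1])
im=robot.read_camera('top');cv2.imwrite('pics/top2.png',im[:,:,::-1])
E
```

```text
[ 0.3706 -0.3893  0.3014] [-0.4345 -0.1219  0.0146  0.0018 -1.6997 -1.2485] {'fovy': 63.125367637502116, 'cx': 276.37518692180635, 'cy': 214.42868507107028, 'k1': -0.08468827403488711, 'origin': array([ 0.3017, -0.3799,  0.4231]), 'attitude': array([[ 0.1115,  0.9533,  0.2805],
       [ 0.9938, -0.1059, -0.0349],
       [-0.0036,  0.2827, -0.9592]])}
```

View pics/w2.png

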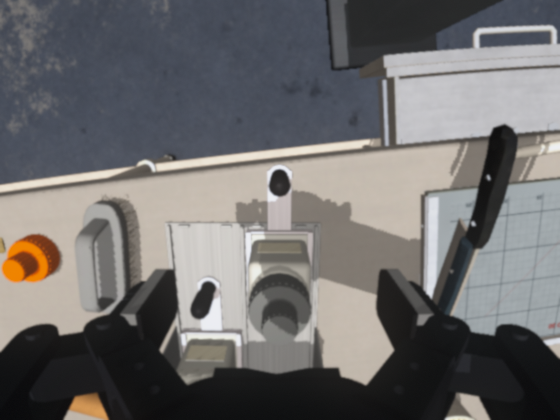

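The wrist view shows the pulled-out carriage with its knob at (280,182), the cap disc around (280,303), and its grip around (281,320). I'll crop to get the grip centre.

```bash
python3 - <<'E'
from h import *
np.set_printoptions(precision=4,suppress=True)
p=dict(fovy=63.125367637502116,cx=276.37518692180635,cy=214.42868507107028,k1=-0.08468827403488711,origin=np.array([ 0.3017, -0.3799,  0.4231]),attitude=np.array([[ 0.1115,  0.9533,  0.2805],[ 0.9938, -0.1059, -0.0349],[-0.0036,  0.2827, -0.9592]]))
im=cv2.imread('pics/w2.png')
t=np.linspace(0,2*np.pi,60);k=np.array([.3712,-.3878]);u=np.array([.994,-.111])
for s in (.10,.11,.12,.13,.14):
    print(s,k+u*s,proj(p,[[*(k+u*s),.137],[*(k+u*s),.165]]).ravel())
print('candidates',plane(p,[[280,303]],.137),plane(p,[[281,320]],.16))
c=im[255:370,215:345].copy();c=cv2.convertScaleAbs(c,alpha=1.6);cv2.imwrite('pics/w2c.png',cv2.resize(c,None,fx=4,fy=4,interpolation=2))
E
```

```text
0.1 [ 0.4706 -0.3989] [277.4085 301.0314 277.384  317.7569]
0.11 [ 0.4805 -0.4   ] [277.4037 310.1854 277.3788 327.5   ]
0.12 [ 0.4905 -0.4011] [277.3988 319.1462 277.3735 337.012 ]
0.13 [ 0.5004 -0.4022] [277.3939 327.9164 277.3682 346.2967]
0.14 [ 0.5104 -0.4033] [277.389  336.4986 277.3628 355.3579]
candidates [[ 0.473  -0.3967  0.137 ]] [[ 0.4765 -0.3963  0.16  ]]
```

View pics/w2c.png

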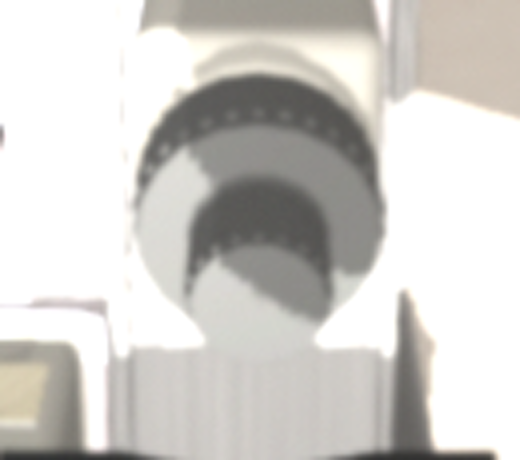

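The grip's top disc centres at (280,330) and the cap's disc at (280,314). Rays at z 0.165 and 0.137 agree on a cap centre of about (0.484,-0.398), 113 mm behind the knob. I'll go above it and down, with the fingertips just over the cap's flat top.

Call:
jog_arm([
  [0, 0, 0, -0.3, 0.03, 0, 100],
  [0, 0, 0, -0.65, 0.03, 0.1, 100],
  [0, 0, 0, -0.95, 0.03, 0.3, 100],
  [0, 0, 0, -0.95, 0.03, 0.3, 100],
  [0, 0, 0, -0.95, 0.03, 0.3, 100],
])

```text
clock: 9.1
ee_pos: [0.4836, -0.3971, 0.2573]
orientation: [[-0.994, 0.111, -0.005], [0.111, 0.994, 0.002], [0.005, 0.001, -1.0]]
force: [-0.4, 0.7, 0.4]
gripper_width: 0.0854
gripper_force: 0.0
```

```bash
python3 - <<'E'
from h import *
s=robot.read_state();print(s['ee_pos'],s['orientation'][:,0],s['wrist_torque'])
E
```

```text
[ 0.48361795 -0.39706824  0.25730003] [-0.99377978  0.11123053  0.00543375] [-0.0953321   0.06617204 -0.01375764]
```

Call:
jog_arm([
  [0, 0, 0, 0, 0, 0.3, 100],
  [0, 0, 0, 0, 0, 0.55, 100],
  [0, 0, 0, 0, 0, 0.72, 100],
  [0, 0, 0, 0, 0, 0.79, 100],
  [0, 0, 0, 0, 0, 0.79, 100],
])

```text
clock: 9.6
ee_pos: [0.4829, -0.3976, 0.1657]
orientation: [[-0.994, 0.112, -0.001], [0.112, 0.994, -0.0], [0.001, -0.0, -1.0]]
force: [0.6, -1.0, 0.3]
gripper_width: 0.0855
gripper_force: 0.0
```

Call:
jog_arm([
  [0, 0, 0, 0, 0, 0, 0],
  [0, 0, 0, 0, 0, 0, 0],
  [0, 0, 0, 0, 0, 0, 0],
  [0, 0, 0, 0, 0, 0, 0],
  [0, 0, 0, 0, 0, 0, 0],
  [0, 0, 0, 0, 0, 0, 0],
  [0, 0, 0, 0, 0, 0, 0],
], force=30)

```text
clock: 10.3
ee_pos: [0.484, -0.3982, 0.1669]
orientation: [[-0.994, 0.112, 0.001], [0.112, 0.994, -0.002], [-0.001, -0.002, -1.0]]
force: [-0.2, -4.6, 4.7]
gripper_width: 0.0307
gripper_force: 30.1
```

```bash
python3 - <<'E'
from h import *
s=robot.read_state();print(s['ee_pos'],s['orientation'][:,0],s['wrist_torque'],s['force'],s['joints'])
E
```

```text
[ 0.4839632  -0.39817716  0.16688092] [-0.99370955  0.11197945 -0.00139126] [-1.29652123  0.14124986  0.03265645] [-0.2301774  -4.55359975  4.74009393] [-3.68810622e-01  1.15783480e-01  7.29532884e-03  1.33459111e-03
 -1.46052188e+00 -1.31434752e+00]
```

The grip holds: 30.7 mm open, 30 N. I'll try anticlockwise 25° and read the z moment, which should show within the first 10° or so if this is the stopped direction.

Call:
jog_arm([
  [0, 0, 0, 0, -0.01, 0, 0],
  [0, 0, -0.04, 0, -0.01, 0, 0],
  [0, 0, -0.08, 0, -0.01, 0, 0],
  [0, 0, -0.11, 0, -0.01, 0, 0],
  [0, 0, -0.14, 0, -0.01, 0, 0],
  [0, 0, -0.14, 0, -0.01, 0, 0],
])

```text
clock: 10.9
ee_pos: [0.4831, -0.3999, 0.1668]
orientation: [[-0.946, -0.323, -0.0], [-0.323, 0.946, -0.002], [0.001, -0.002, -1.0]]
force: [-2.0, -6.0, 3.4]
gripper_width: 0.0308
gripper_force: 30.3
```

```bash
python3 - <<'E'
from h import *
s=robot.read_state();x=s['orientation'][:,0];print(s['ee_pos'],np.degrees(np.arctan2(x[1],x[0])),s['wrist_torque'],s['force'],s['joints'][5],s['effort'][5])
E
```

```text
[ 0.48305099 -0.39990495  0.16684448] -161.13905117328042 [-2.0168816   0.92635001 -0.25211951] [-2.04671779 -5.99649731  3.4009096 ] -0.8703373731107982 1.0817009210586548
```

The moment is -0.25 Nm and joint 6 effort is 1.1 Nm, which resists and hints at the stop. I'll compare with clockwise.

Call:
jog_arm([
  [0, 0, 0.04, 0, 0, 0, 0],
  [0, 0, 0.08, 0, 0, 0, 0],
  [0, 0, 0.12, 0, 0, 0, 0],
  [0, 0, 0.16, 0, 0, 0, 0],
  [0, 0, 0.2, 0, 0, 0, 0],
  [0, 0, 0.2, 0, 0, 0, 0],
])

```text
clock: 11.5
ee_pos: [0.4837, -0.3984, 0.1666]
orientation: [[-0.954, 0.299, 0.0], [0.299, 0.954, 0.0], [-0.0, 0.0, -1.0]]
force: [0.1, 0.9, 5.4]
gripper_width: 0.0312
gripper_force: 30.2
```

```bash
python3 - <<'E'
from h import *
s=robot.read_state();x=s['orientation'][:,0];print(s['ee_pos'],np.degrees(np.arctan2(x[1],x[0])),s['wrist_torque'],s['force'],s['joints'][5],s['effort'][5])
im=robot.read_camera('wrist');cv2.imwrite('pics/w3.png',cv2.convertScaleAbs(im[:,:,::-1],alpha=1.5))
E
```

```text
[ 0.48369125 -0.39838569  0.16659162] 162.59724725859996 [ 0.10280093  0.3302873  -0.06306234] [0.08542879 0.88979945 5.38948019] -1.5043580412088897 -1.1161243915557861
```

View pics/w3.png

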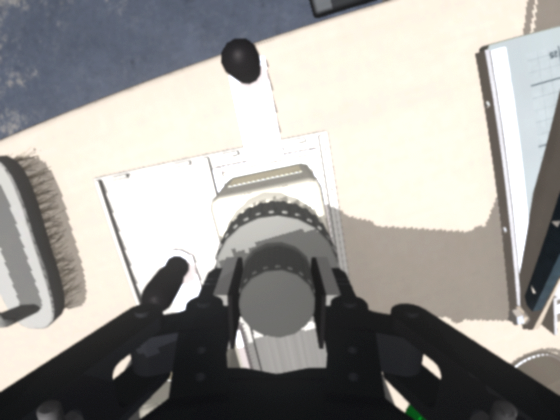

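The fingers hold the cap's grip at (278,295), and the knob at (240,60) shows the carriage still out. Clockwise gives almost no moment (-0.06), so it loosens clockwise. I'll turn about 45° more.

Call:
jog_arm([
  [0, 0, 0.045, 0, 0, 0, 0],
  [0, 0, 0.09, 0, 0, 0, 0],
  [0, 0, 0.135, 0, 0, 0, 0],
  [0, 0, 0.18, 0, 0, 0, 0],
  [0, 0, 0.225, 0, 0, 0, 0],
  [0, 0, 0.25, 0, 0, 0, 0],
  [0, 0, 0.25, 0, 0, 0, 0],
])

```text
clock: 12.25
ee_pos: [0.4841, -0.398, 0.1665]
orientation: [[-0.465, 0.885, 0.001], [0.885, 0.465, 0.001], [-0.0, 0.001, -1.0]]
force: [0.1, 0.5, 6.4]
gripper_width: 0.0309
gripper_force: 30.2
```

```bash
python3 - <<'E'
from h import *
s=robot.read_state();x=s['orientation'][:,0];print(s['ee_pos'],np.degrees(np.arctan2(x[1],x[0])),s['wrist_torque'],s['force'],s['joints'][5],s['effort'][5])
E
```

```text
[ 0.48412376 -0.39801617  0.166544  ] 117.68866110009832 [ 0.50903834 -0.06111875 -0.04811008] [0.11930331 0.52457254 6.38319995] -2.2885494211535895 -0.7215588726103306
```

The cap still turns freely. I'll lift a little and check the force.

Call:
jog_arm([
  [0, 0, 0, 0, 0, -0.03, 0],
  [0, 0, 0, 0, 0, -0.06, 0],
  [0, 0, 0, 0, 0, -0.1, 0],
  [0, 0, 0, 0, 0, -0.1, 0],
  [0, 0, 0, 0, 0, -0.1, 0],
])

```text
clock: 12.75
ee_pos: [0.484, -0.3983, 0.1779]
orientation: [[-0.466, 0.885, 0.001], [0.885, 0.466, 0.0], [0.0, 0.001, -1.0]]
force: [1.5, 2.7, -0.4]
gripper_width: 0.0305
gripper_force: 29.9
```

It rose 11 mm with no resistance, so the cap is free. I'll lift on.

Call:
jog_arm([
  [0, 0, 0, 0, 0, -0.1, 0],
  [0, 0, 0, 0, 0, -0.2, 0],
  [0, 0, 0, 0, 0, -0.3, 0],
  [0, 0, 0, 0, 0, -0.38, 0],
  [0, 0, 0, 0, 0, -0.38, 0],
  [0, 0, 0, 0, 0, -0.38, 0],
  [0, 0, 0, 0, 0, -0.38, 0],
  [0, 0, 0, 0, 0, -0.38, 0],
])

```text
clock: 13.55
ee_pos: [0.4834, -0.3985, 0.2225]
orientation: [[-0.466, 0.885, -0.001], [0.885, 0.466, 0.0], [0.001, -0.001, -1.0]]
force: [0.7, 0.5, -0.6]
gripper_width: 0.0306
gripper_force: 30.1
```

```bash
python3 - <<'E'
from h import *
s=robot.read_state();print(s['ee_pos'],s['gripper_width'],s['gripper_force'])
a=robot.read_camera('wrist')[:,:,::-1];b=robot.read_camera('side')[:,:,::-1]
b=cv2.resize(b[130:340,180:400],(400,382));a=cv2.resize(a,(400,300))
o=np.zeros((382,800,3),np.uint8);o[:300,:400]=a;o[:,400:]=b;cv2.imwrite('pics/e.png',cv2.convertScaleAbs(o,alpha=1.4))
E
```

```text
[ 0.48344254 -0.39853363  0.22254772] 0.030567926095281344 30.11509895324707
```

View pics/e.png

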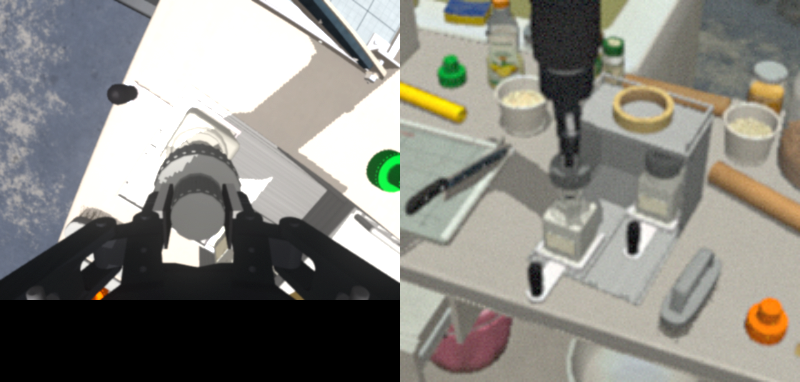

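The picture shows the cap held upright at (570,172), clear above the open canister at (570,220). The carriage is out, and the right canister and tape are undisturbed. The lift is 56 mm, which exceeds the 33 mm required.

```bash
python3 -c "
from rig import robot
print(robot.hand_in())"
```

```text
the job is handed in; nothing more can be done
None
```

The left carriage is drawn fully out, its cap unscrewed clockwise and held upright about 56 mm above where it sat, and the job is handed in; no verdict was returned.

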